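Turn up the swatch leaf and hold the red-capped sample at the pointer

TASK

Set up the colour check: turn the hinged leaf right over by its black rod so that it lies flat beside the carousel with its colour swatches up, and leave it there. Then turn the sample carousel by its blue post until the red-capped jar stands right at the yellow pointer, and finish holding the carousel still there with the fingers on it, because its spring turns it back when let go. Keep all jars standing in their pockets and leave the other things on the bench alone.

Things in the scene. Friction and masses are not known exactly. Their poses are not given: they have to be found in the camera images.
- station: The fixed colour-check station: grey plastic base 8 mm thick carrying a six-pocket aluminium carousel and, 215 mm to its +y side, a hinged leaf. Origin on the bench top, on the carousel's vertical axis. z up; y points from the carousel axis through the yellow pointer to the leaf. The position and yaw (-0.45 to 0.1 rad) vary; it cannot be moved.
- carousel (a joint): Turning of the carousel in rad: 0 at the start (against its stop), growing counter-clockwise seen from above, up to 4.3. It turns freely that way only; a spring pulls it back to 0 (0.09 N m at 0, 0.21 N m at 4: about 1 to 2.5 N at the post). Round aluminium disc of 190 mm diameter, its top 37 mm above the bench, with six white pocket rings (47 mm outside, 16 mm high, centres 65 mm from the axis, 60 degrees apart). Four neighbouring pockets hold jars, two are empty.
- carousel_axis (a point): Point on the carousel's vertical axis at the top of its disc, 37 mm above the bench.
- post_grip (a point): Grip point on the carousel's upright blue round post (12 mm diameter, 85 mm from the axis, between two pockets), turns with the carousel. The point is 142 mm above the bench, 20 mm below the post's top (162 mm); jar tops are at 97 mm. Its frame's z is up. The post can turn between gripping fingers.
- jar_red_mid (a point): Centre of the sealed amber sample jar with the RED cap (36 mm diameter, 60 mm high, 70 to 140 g), half-way up, 67 mm above the bench. It stands loose in one of the four pockets with 2.5 mm play all round; which one varies. To reach the pointer the carousel must turn about 0.70, 1.75, 2.79 or 3.84 rad counter-clockwise.
- jar_a_mid (a point): Centre of a like jar with a white cap, 67 mm above the bench.
- jar_b_mid (a point): Centre of another jar with a white cap.
- jar_c_mid (a point): Centre of another jar with a white cap.
- pointer_place (a point): The place at the yellow pointer where the red-capped jar's centre must come: 65 mm from the carousel axis towards the station's +y, 67 mm above the bench. The pointer itself is a small yellow block 108 mm from the axis, its arrow tip 48 mm above the bench, that points at the carousel.
- leaf (a joint): Turning of the flat leaf in rad: 0 as it starts, lying outboard (away from the carousel) with its plain grey face up; pi when turned right over towards the carousel, with the four colour swatches (straw, gold, amber, brown on white) up. It swings freely and falls to either side of upright. Plate 86 x 72 x 6 mm, 100 g, 45 mm above the bench when flat.
- leaf_hinge (a point): Point on the leaf's hinge line, which runs along the station's x, 45 mm above the bench, 215 mm from the carousel axis; this point is at the same x as rod_grip.
- rod_grip (a point): Grip point on the leaf's black round rod (10 mm diameter), parallel to the hinge line and 70 mm from it. The rod sticks out 82 mm from the plate's side to the station's -x; the point is 57 mm out. 45 mm above the bench with the leaf flat at either end (115 mm upright), only bench below. It goes up and over to the carousel, 140 mm in all. The rod can turn between gripping fingers.
- rinse_bottle: Bystander: clear bottle, 64 mm diameter, 170 mm high; origin at its foot.
- beaker: Bystander: clear open beaker, 70 mm diameter, 85 mm high; origin at its foot.
- dropper_vial: Bystander: small white vial, 28 mm diameter, 55 mm high; origin at its foot.
- spoon: Bystander: black plastic spoon lying flat; origin at its middle.
- ring_spanner: Bystander: red plastic ring spanner lying flat, about 140 mm long; origin near its middle.
- brush: Bystander: brush lying flat; origin at its middle.

How it is judged (in metres and radians):
On the way, in this order (a step that is already met when the one before it is completed fails the run):
1. the leaf has been turned right over, swatches up (value of joint leaf above 3 rad), for 0.2 s.
2. the red-capped jar is at the pointer with the fingers holding the carousel (value of joint leaf above 3 rad and horizontal distance between jar_red_mid and pointer_place below 0.009 m and contact force between the fingers and carousel above 0.3 N), for 0.3 s.
At the end, for the whole second after the job is handed in: Leaf turned over (more than 3.0 rad); the red-capped jar's centre within 9 mm, horizontally, of the place at the pointer; the fingers bear on the carousel with more than 0.3 N and it stands still (under 0.08 rad/s); all jars upright (within 0.2 rad) in their pockets (all of step 2 and angle between each of jar_red_mid, jar_a_mid, jar_b_mid, jar_c_mid's own z axis and vertical below 0.2 rad and height (world z) of each of jar_red_mid, jar_a_mid, jar_b_mid, jar_c_mid below 0.075 m and velocity of joint carousel between -0.08 and 0.08 rad/s); the arm keeps its last pose, push and grip.
It fails at once if a jar tipped over or lifted out of its pocket (angle between any of jar_red_mid, jar_a_mid, jar_b_mid, jar_c_mid's own z axis and vertical above 0.4 rad or height (world z) of any of jar_red_mid, jar_a_mid, jar_b_mid, jar_c_mid above 0.087 m).
It fails at once if a bystander on the bench was disturbed (moved over 30 mm) (distance of any of rinse_bottle, beaker, dropper_vial, spoon, ring_spanner, brush from where it was at the start of the episode above 0.03 m).
It also fails if it takes over 70 s, if anything falls off the work surface, if the arm or the gripper's body presses on something with over 40 N, if the wrist force passes 120 N, or if a joint passes its speed limit or range.

ROBOT

A 7-joint arm with a two-finger parallel gripper is mounted at the origin on the work surface. World frame = base frame: x ahead of the robot, y to its left, z up, the work surface at z = 0. Lengths are in mm, angles in rad, forces in N, time in s.
With the tool pointing down it reaches from about 425 to 975 mm from the base axis. Payload 16.7 kg.
Tool frame: the origin (TCP) lies at the very end of the fingers, on their centre line; the grasp point (between the pads) lies 19 mm behind it; x points along the fingers, z is the direction in which the jaws open and shut, and the axes are right-handed (so a half turn about x gives the same grasp; the last joint's range is limited). The gripper opens to 85 mm and grips with 20 to 120 N. Pads are 22 mm wide; open, the fingers measure 114 mm over their backs; the gripper's body (76 mm by 85 mm) begins 54 mm behind the grasp point. The pads swing forward as they close: fully open they stand 13 mm farther back than shut.
Start: joints at [1.133, 0.426, 0.074, 1.606, -0.034, 1.111, -0.067], TCP at [191.563, -647.209, 231.302] pointing down, gripper open.
Joint ranges: [-2.85, 2.85], [-0.5, 2.14], [-1.23, 1.37], [0.21, 2.46], [-1.02, 4.16], [0.16, 2.05], [-2.73, 2.73]. Speed limits (rad/s): [1.89, 1.89, 2.39, 2.39, 3.01, 3.01, 3.01].

INTERFACE

Orientations are given as a unit quaternion [x, y, z, w].
In Python, from rig import get_state, read_camera, camera_info, close_job, masks_of, spot_point gives the robot as it stands. The module is installed in compiled form; this text tells all that it offers.
- The arm moves only by the shell command python3 -m creep 'ROWS' [OPENING]. ROWS is JSON, a list of rows, each an object of numbers: "tx", "ty", "tz": the shift along the tool's x, y, z in m; "yaw": the turn about the tool's x in degrees. In form: [{"tx": .., "ty": .., "tz": .., "yaw": ..}, ...]. A call has exactly 8 rows; each row shifts and turns the commanded pose from where the row before left it, along the tool's axes as they then stand; what a row does not reach is not made up. A row lasts 1/10 s, in which the tool goes at most 50 mm and 8.59 degrees, less where a joint would pass 70% of its speed; a pose out of reach is approached as far as the arm can. A call is refused whole if a number of a shift passes 0.05 or a number of a turn 8.59, either way. A call with a gripper value outside its range is refused whole. OPENING is the opening, from 0 (shut) to 1 (fully open), set as the call begins (- or left out, the last holds). The fingers move at their own pace and stop on an object; the grip force is fixed at half the most. Time passes only in rows, so rows that do not move let the fingers close, or fill a call up. It gives the time, the measured TCP pose, the force and the opening at its end, in the units of the state.
- get_state(): the state, without advancing time (a new reading comes with each control period).
- read_camera(name): name is "scene" or "side" or "wrist"; returns the picture (420x560x3 uint8, red, green, blue); there is no depth.
- camera_info(name): a dict with "fx", "fy", "cx", "cy" (pixels), "T" (4x4, takes a point from camera to world coordinates). Camera axes: x right, y down, z forward; pixel columns grow to the right and rows downward; lengths in mm; the calibration is good to about 2 mm. A picture is of the moment at which its call begins: read the wrist's pose just before it. camera_info takes no time and is no camera call; for the wrist camera it gives the pose at the moment of the call.
- close_job(): hands the job in, once; it reports no verdict.
Trained networks look in the newest picture that a camera, given by its name, has taken for a name from the list of things; names that differ only in an ending like _2 or _b are one class to them, and where a whole thing is asked for, a point or a joint stands for the part that bears it (a point fixed in the world has none). Each returns a list of dicts, best first, with "confidence" (0 to 1); they miss things now and then, are a little off and sometimes report something else, mostly with a low value. They report only what shows in the picture. A call takes as long as a camera call.
- masks_of(camera, label): "region" (420x560 bool, what is visible of it) and "uv" ([column, row] in pixels, amid what is visible of it).
- spot_point(camera, label): "uv" ([column, row] in pixels: a listed point, or the origin of a listed thing).
The state is a dict: "t": time; "joints": joint angles; "joint_vel": joint speeds; "joint_torque": joint torques, N m; "ee_pos": TCP position; "tool_rot": TCP orientation; "ft_force": force on the tool from outside, world axes, zero at the start; "wrist_torque": the same for the moment, N m; "opening": finger opening in mm.
Only numpy, scipy, OpenCV 4.12 (cv2) and the standard library are available. Lean on these libraries where they do the work, as an engineer would, in place of code of your own. Each camera call takes 0.05 s, during which the arm holds its last target.

## Working session

There is one attempt and no reset: what is moved stays moved. The work goes in short steps, Python scripts to look and compute and a shell command to move; the robot and the scene stay as the last step left them, time stands still between calls to the robot, and variables do not carry over. Pictures are saved under pics/ and viewed, and the job is handed in when it is done.

```bash
ls; mkdir -p pics; python3 - <<'E'
from rig import *
import cv2,numpy as np
s=get_state();print({k:np.round(v,3).tolist() for k,v in s.items()})
for c in ["scene","side","wrist"]:
    i=camera_info(c);print(c,i["fx"],i["fy"],i["cx"],i["cy"],np.round(i["T"],3).tolist())
    im=read_camera(c);cv2.imwrite(f"pics/a_{c}.png",im[:,:,::-1])
E
```

```text
pics
{'t': 0.0, 'joints': [1.134, 0.427, 0.074, 1.607, -0.034, 1.111, -0.067], 'joint_vel': [0.001, -0.0, 0.0, 0.001, 0.0, 0.0, 0.001], 'joint_torque': [-0.003, -94.984, 3.76, -46.352, 0.019, 0.01, 0.0], 'ee_pos': [191.438, -646.852, 230.566], 'tool_rot': [0.423, 0.567, -0.423, 0.566], 'ft_force': [-0.062, -0.245, 0.061], 'wrist_torque': [0.006, -0.005, -0.029], 'opening': 85.423}
scene 526.7674406051773 526.7674406051773 283.3655192710894 197.46929237720275 [[0.055, 0.594, -0.803, 1678.918], [0.998, -0.041, 0.038, -98.676], [-0.01, -0.803, -0.595, 901.076], [0.0, 0.0, 0.0, 1.0]]
side 452.8813708800285 452.8813708800285 281.6262881539962 212.6295541687367 [[-0.985, -0.093, 0.144, 414.365], [-0.171, 0.585, -0.792, 1075.985], [-0.011, -0.805, -0.593, 963.532], [0.0, 0.0, 0.0, 1.0]]
wrist 355.7472775658841 355.7472775658841 278.234029774283 207.5702547883696 [[0.284, -0.924, -0.257, 257.533], [-0.959, -0.273, -0.076, -627.335], [0.0, 0.268, -0.964, 373.095], [0.0, 0.0, 0.0, 1.0]]
```

View pics/a_scene.png

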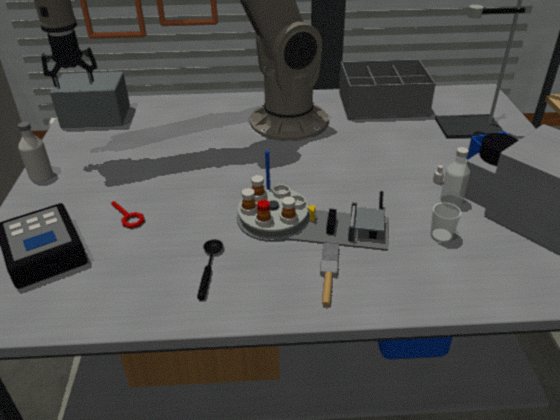

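View pics/a_side.png

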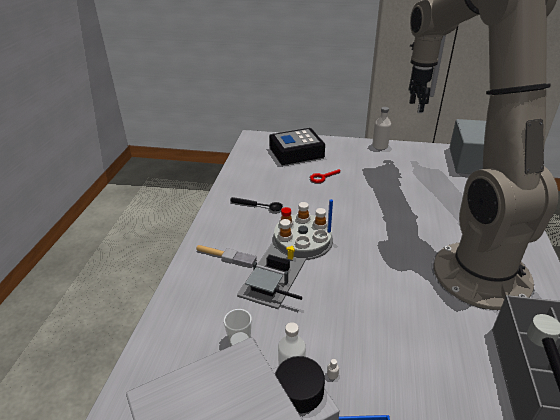

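```bash
cat > h.py <<'E'
from rig import *
import cv2,numpy as np
from scipy.spatial.transform import Rotation as R
def ray(c,uv,info=None):
    i=info or camera_info(c);T=np.array(i["T"]);d=np.array([(uv[0]-i["cx"])/i["fx"],(uv[1]-i["cy"])/i["fy"],1.])
    d=T[:3,:3]@d;return T[:3,3],d/np.linalg.norm(d)
def tri(rs):
    A=sum(np.eye(3)-np.outer(d,d) for o,d in rs);b=sum((np.eye(3)-np.outer(d,d))@o for o,d in rs)
    p=np.linalg.solve(A,b);return p,[np.linalg.norm((np.eye(3)-np.outer(d,d))@(p-o)) for o,d in rs]
def atz(r,z):
    o,d=r;return o+d*(z-o[2])/d[2]
def proj(c,p,info=None):
    i=info or camera_info(c);T=np.array(i["T"]);q=T[:3,:3].T@(np.array(p)-T[:3,3]);return np.array([q[0]/q[2]*i["fx"]+i["cx"],q[1]/q[2]*i["fy"]+i["cy"]])
E
python3 - <<'E'
from h import *
for c in ["scene","side"]: read_camera(c)
for l in ["carousel_axis","post_grip","jar_red_mid","pointer_place","leaf_hinge","rod_grip","station","rinse_bottle","beaker","dropper_vial","spoon","ring_spanner","brush"]:
    ds={c:spot_point(c,l) for c in ["scene","side"]}
    print(l,{c:[(np.round(x["uv"],1).tolist(),round(x["confidence"],2)) for x in d[:2]] for c,d in ds.items()})
    if all(ds.values()):
        p,e=tri([ray(c,ds[c][0]["uv"]) for c in ds]);print("   ",p.round(1),np.round(e,1))
E
```

```text
carousel_axis {'scene': [], 'side': [([301.5, 228.6], 0.92), ([294.5, 234.5], 0.7)]}
post_grip {'scene': [([265.7, 157.7], 0.63)], 'side': [([330.1, 205.7], 0.84)]}
    [471.1 -87.4 139.6] [1.4 1.4]
jar_red_mid {'scene': [([261.2, 214.1], 0.52)], 'side': [([285.0, 219.0], 0.51), ([252.7, 206.2], 0.32)]}
    [ 616.5 -104.3   59.3] [3.2 3.2]
pointer_place {'scene': [([295.8, 198.2], 0.62)], 'side': [([296.0, 232.0], 0.73)]}
    [569.6 -14.8  75.9] [1.8 1.8]
leaf_hinge {'scene': [([126.6, 212.5], 0.65)], 'side': [([303.5, 281.5], 0.87), ([295.2, 295.2], 0.31)]}
    [ 504.1 -352.3 -185.2] [211.4 211.4]
rod_grip {'scene': [([379.7, 194.7], 0.91)], 'side': [([293.4, 295.3], 0.87)]}
    [538.9 219.7  48.6] [2.9 2.9]
station {'scene': [([277.3, 219.6], 0.76), ([128.0, 210.7], 0.45)], 'side': [([302.3, 237.5], 0.69)]}
    [559.8 -68.2   5. ] [8.1 8.1]
rinse_bottle {'scene': [([448.8, 200.8], 0.72), ([245.7, 199.8], 0.72)], 'side': [([291.9, 371.8], 0.93), ([237.0, 340.1], 0.63)]}
    [ 5.126e+02  4.257e+02 -3.000e-01] [0.5 0.5]
beaker {'scene': [([441.9, 237.2], 0.95)], 'side': [([323.5, 175.7], 0.73), ([320.5, 220.0], 0.43)]}
    [638.5 210.3 244.1] [222.2 222.2]
dropper_vial {'scene': [([436.6, 182.4], 0.73)], 'side': [([329.4, 376.7], 0.57)]}
    [420.2 420.1  -2.9] [3. 3.]
spoon {'scene': [([211.1, 270.1], 0.69), ([448.7, 201.9], 0.66)], 'side': [([253.9, 206.8], 0.83)]}
    [ 753.8 -230.7    3.2] [2.2 2.2]
ring_spanner {'scene': [([127.1, 213.1], 0.68), ([450.2, 199.8], 0.23)], 'side': [([325.8, 177.4], 0.51), ([294.5, 235.5], 0.33)]}
    [ 514.  -475.2    2.4] [2.6 2.6]
brush {'scene': [([294.3, 199.2], 0.74), ([329.4, 275.2], 0.68)], 'side': [([222.8, 254.6], 0.97), ([325.3, 177.4], 0.62)]}
    [730.6  37.3 107.9] [92.4 92.4]
```

```bash
python3 - <<'E'
from h import *
a=cv2.imread("pics/a_scene.png")[140:260,220:400];b=cv2.imread("pics/a_side.png")[185:315,225:345]
cv2.imwrite("pics/b1.png",cv2.resize(a,None,fx=4.4,fy=4.4,interpolation=cv2.INTER_CUBIC))
cv2.imwrite("pics/b2.png",cv2.resize(b,None,fx=4.6,fy=4.6,interpolation=cv2.INTER_CUBIC))
print(R.from_quat(get_state()["tool_rot"]).as_matrix().round(3))
E
```

```text
[[ 0.     0.959  0.284]
 [ 0.     0.284 -0.959]
 [-1.     0.    -0.   ]]
```

View pics/b1.png

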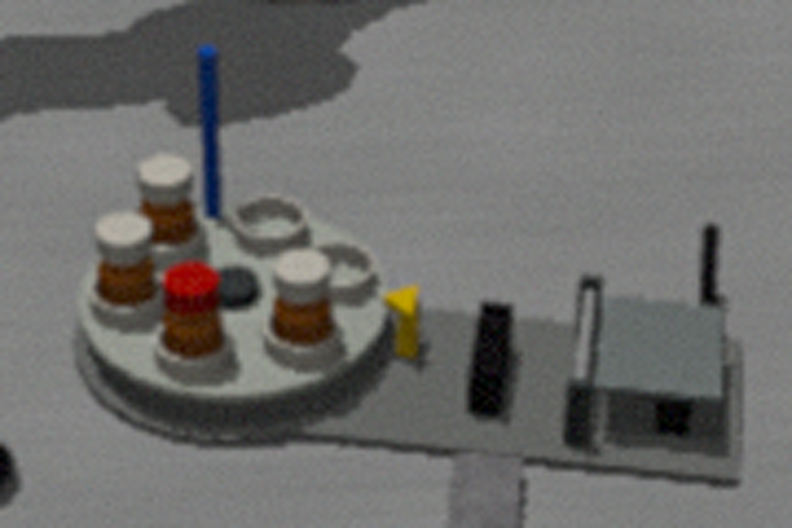

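View pics/b2.png

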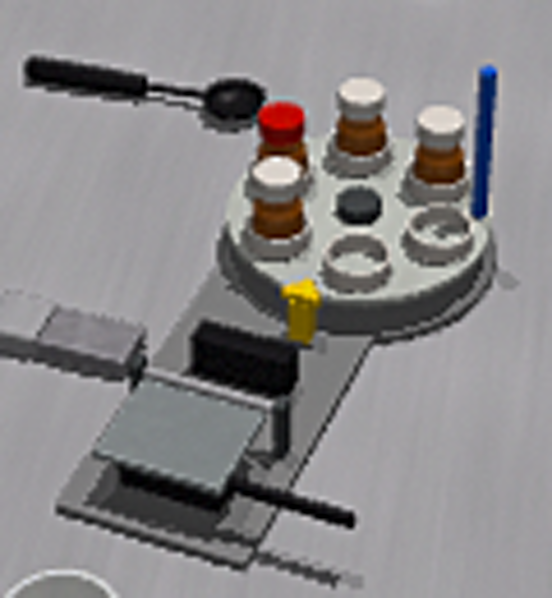

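```bash
cat > fit.py <<'E'
from h import *
from scipy.optimize import least_squares
obs={ # label:(local, {cam:uv})
"post":((85*np.cos(np.pi/2+1.92),85*np.sin(np.pi/2+1.92),142),{"scene":(265.7,157.7),"side":(330.1,205.7)}),
"red":((65*np.cos(np.pi/2-1.75),65*np.sin(np.pi/2-1.75),67),{"scene":(261.2,214.1),"side":(285,219)}),
"place":((0,65,67),{"scene":(295.8,198.2),"side":(296,232)}),
"axis":((0,0,37),{"side":(301.5,228.6)}),
"rod":(None,{"scene":(379.7,194.7),"side":(293.4,295.3)}),
}
infos={c:camera_info(c) for c in("scene","side")}
def pts(v):
    x,y,t,xr=v;Rz=R.from_euler("z",t).as_matrix()
    return {k:Rz@np.array(l if l else (xr,285,45))+[x,y,0] for k,(l,_) in obs.items()}
def f(v,full=False):
    P=pts(v);r=[];n=[]
    for k,(l,u) in obs.items():
        for c in u:
            d=proj(c,P[k],infos[c])-u[c];r+=list(d);n.append((k,c,d.round(1).tolist()))
    return n if full else np.array(r)
if __name__=="__main__":
    s=least_squares(f,[560,-70,-.05,-95],loss="soft_l1",f_scale=1.5)
    print(s.x.round(3));[print(q) for q in f(s.x,True)]
    for k,p in pts(s.x).items():print(k,p.round(1))
E
python3 fit.py
```

```text
[ 5.56937e+02 -7.81940e+01 -2.23000e-01 -8.35770e+01]
('post', 'scene', [-0.3, 0.0])
('post', 'side', [-0.2, -1.3])
('red', 'scene', [0.9, -1.3])
('red', 'side', [0.4, -2.5])
('place', 'scene', [-0.4, 2.5])
('place', 'side', [-0.9, 2.6])
('axis', 'side', [0.7, 1.5])
('rod', 'scene', [0.0, 1.8])
('rod', 'side', [0.9, -0.2])
post [472.6 -88.9 142. ]
red [ 616.7 -103.6   67. ]
place [571.3 -14.8  67. ]
axis [556.9 -78.2  37. ]
rod [538.5 218.2  45. ]
```

```bash
python3 -m creep '[{"ty":0.03,"yaw":3.66},{"ty":0.04,"yaw":3.66},{"ty":0.04,"yaw":3.66},{"ty":0.04,"yaw":3.66},{"ty":0.04,"yaw":3.66},{"ty":0.04,"yaw":3.66},{"ty":0.04,"yaw":3.66},{"ty":0.03,"yaw":3.66}]' 1; python3 - <<'E'
from h import *
s=get_state();print(s["t"],s["ee_pos"].round(0) if hasattr(s["ee_pos"],"round") else s["ee_pos"],np.round(s["joints"],2));print(R.from_quat(s["tool_rot"]).as_matrix().round(3))
E
```

```text
1.55 [ 192. -647.  231.] [ 1.13  0.43  0.07  1.61 -0.03  1.11 -0.07]
[[ 0.     0.959  0.284]
 [ 0.     0.284 -0.959]
 [-1.     0.    -0.   ]]invalid input
```

```bash
python3 -m creep '[{"tx":0,"ty":0.03,"tz":0,"yaw":3.66},{"tx":0,"ty":0.04,"tz":0,"yaw":3.66},{"tx":0,"ty":0.04,"tz":0,"yaw":3.66},{"tx":0,"ty":0.04,"tz":0,"yaw":3.66},{"tx":0,"ty":0.04,"tz":0,"yaw":3.66},{"tx":0,"ty":0.04,"tz":0,"yaw":3.66},{"tx":0,"ty":0.04,"tz":0,"yaw":3.66},{"tx":0,"ty":0.03,"tz":0,"yaw":3.66}]' 1; cat > st.py <<'E'
from h import *
s=get_state();print(s["t"],np.round(s["ee_pos"],1),np.round(s["joints"],2),"F",np.round(s["ft_force"],1),round(s["opening"],1));M=R.from_quat(s["tool_rot"]).as_matrix();print("y",M[:,1].round(3),"z",M[:,2].round(3))
E
python3 st.py
```

```text
t: 2.35
ee_pos: [491.1, -627.1, 231.1]
tool_rot: [0.553, 0.441, -0.552, 0.441]
ft_force: [-0.4, -0.1, 0.6]
opening: 85.5
2.35 [ 491.1 -627.1  231.1] [ 0.75  0.63  0.13  1.28 -0.08  1.23 -0.91] F [-0.4 -0.1  0.6] 85.5
y [ 0.975 -0.222  0.   ] z [-0.222 -0.975 -0.001]
```

```bash
python3 -m creep '[{"tx":0,"ty":-0.008,"tz":-0.03,"yaw":0},{"tx":0,"ty":-0.008,"tz":-0.045,"yaw":0},{"tx":0,"ty":-0.008,"tz":-0.045,"yaw":0},{"tx":0,"ty":-0.008,"tz":-0.045,"yaw":0},{"tx":0,"ty":-0.008,"tz":-0.045,"yaw":0},{"tx":0,"ty":-0.008,"tz":-0.045,"yaw":0},{"tx":0,"ty":-0.008,"tz":-0.045,"yaw":0},{"tx":0,"ty":-0.008,"tz":-0.045,"yaw":0}]' 1;python3 -m creep '[{"tx":0,"ty":-0.008,"tz":-0.045,"yaw":0},{"tx":0,"ty":-0.008,"tz":-0.045,"yaw":0},{"tx":0,"ty":-0.008,"tz":-0.045,"yaw":0},{"tx":0,"ty":-0.008,"tz":-0.045,"yaw":0},{"tx":0,"ty":-0.008,"tz":-0.045,"yaw":0},{"tx":0,"ty":-0.008,"tz":-0.045,"yaw":0},{"tx":0,"ty":-0.008,"tz":-0.04,"yaw":0},{"tx":0,"ty":-0.008,"tz":-0.03,"yaw":0}]' 1; python3 st.py; cat > w.py <<'E'
from h import *
import sys,pickle
n=sys.argv[1];i=camera_info("wrist");im=read_camera("wrist");cv2.imwrite(f"pics/{n}.png",im[:,:,::-1])
out={"i":i}
for l in sys.argv[2:]:
    d=spot_point("wrist",l);out[l]=d
    print(l,[(np.round(x["uv"],1).tolist(),round(x["confidence"],2)) for x in d[:2]])
pickle.dump(out,open(f"{n}.pkl","wb"))
E
python3 w.py w1 rod_grip leaf_hinge carousel_axis pointer_place
```

```text
t: 3.15
ee_pos: [501.9, -275.8, 231.5]
tool_rot: [0.553, 0.441, -0.552, 0.441]
ft_force: [1.9, 0.4, 0.5]
opening: 85.4
t: 3.95
ee_pos: [514.8, 71.0, 231.6]
tool_rot: [0.552, 0.442, -0.552, 0.442]
ft_force: [1.9, -0.7, 0.3]
opening: 85.8
3.95 [514.8  71.  231.6] [-0.09  0.18 -0.19  1.94  0.04  1.02 -2.09] F [ 1.9 -0.7  0.3] 85.8
y [ 0.976 -0.22   0.   ] z [-0.22  -0.976 -0.001]
rod_grip [([119.3, 193.3], 0.87)]
leaf_hinge []
carousel_axis [([427.5, 102.8], 0.68)]
pointer_place [([364.2, 105.5], 0.96)]
```

View pics/w1.png

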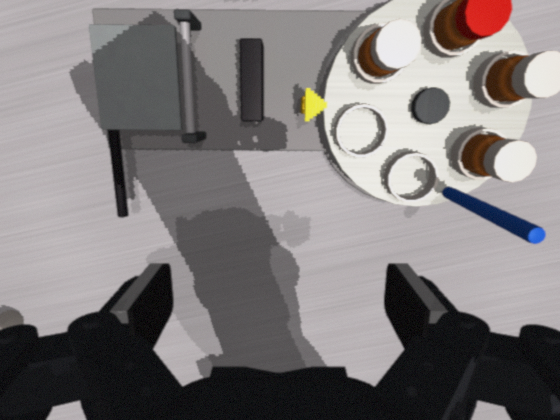

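```bash
cat > fit2.py <<'E'
import fit,pickle,sys
from fit import *
for n in sys.argv[1:]:
    o=pickle.load(open(n+".pkl","rb"));infos[n]=o["i"]
    for l,k in {"rod_grip":"rod","carousel_axis":"axis","pointer_place":"place","post_grip":"post","jar_red_mid":"red"}.items():
        if o.get(l): obs[k][1][n]=tuple(o[l][0]["uv"])
s=least_squares(f,[560,-70,-.2,-85],loss="soft_l1",f_scale=2)
print(s.x.round(3));[print(q) for q in f(s.x,True)]
for k,p in pts(s.x).items():print(k,p.round(1))
for k in obs:
    u=obs[k][1]
    if len(u)>1: p,e=tri([ray(c,u[c],infos[c]) for c in u]);print("tri",k,p.round(1),np.round(e,1))
E
python3 fit2.py w1
```

```text
[ 5.56325e+02 -7.69780e+01 -2.19000e-01 -8.05840e+01]
('post', 'scene', [0.0, -0.1])
('post', 'side', [-0.0, -1.1])
('red', 'scene', [1.5, -1.4])
('red', 'side', [0.5, -2.3])
('place', 'scene', [0.1, 2.3])
('place', 'side', [-0.7, 2.9])
('place', 'w1', [-0.6, -1.6])
('axis', 'side', [0.9, 1.7])
('axis', 'w1', [-0.1, 1.3])
('rod', 'scene', [0.3, 2.0])
('rod', 'side', [0.5, -0.2])
('rod', 'w1', [1.9, -0.0])
post [472. -88. 142.]
red [ 616.2 -102.2   67. ]
place [570.4 -13.5  67. ]
axis [556.3 -77.   37. ]
rod [539.6 218.7  45. ]
tri post [471.1 -87.4 139.6] [1.4 1.4]
tri red [ 616.5 -104.3   59.3] [3.2 3.2]
tri place [569.4 -13.6  75.9] [1.6 2.4 1.8]
tri axis [558.5 -73.1  47.1] [0.3 0.3]
tri rod [539.5 219.3  48.5] [3.1 2.7 0.9]
```

```bash
python3 -m creep '[{"tx":0,"ty":-0.001,"tz":-0.02,"yaw":0},{"tx":0,"ty":-0.001,"tz":-0.03,"yaw":0},{"tx":0.01,"ty":-0.001,"tz":-0.03,"yaw":0},{"tx":0.02,"ty":-0.001,"tz":-0.03,"yaw":0},{"tx":0.025,"ty":-0.001,"tz":-0.02,"yaw":0},{"tx":0.025,"ty":-0.002,"tz":-0.02,"yaw":0},{"tx":0.01,"ty":-0.0015,"tz":0,"yaw":0},{"tx":0,"ty":0,"tz":0,"yaw":0}]' 0.7; python3 st.py;python3 w.py w2 rod_grip leaf_hinge; python3 fit2.py w1 w2 | grep rod
```

```text
t: 5.0
ee_pos: [539.2, 214.9, 139.8]
tool_rot: [-0.552, -0.441, 0.554, -0.441]
ft_force: [0.0, 0.1, 0.7]
opening: 59.6
5.0 [539.2 214.9 139.8] [-0.29  0.39 -0.25  1.89  0.12  0.88 -2.39] F [0.  0.1 0.7] 59.6
y [ 0.975 -0.222 -0.002] z [-0.222 -0.975  0.002]
rod_grip [([268.0, 210.0], 0.94)]
leaf_hinge []
('rod', 'scene', [0.9, 2.2])
('rod', 'side', [0.0, 0.2])
('rod', 'w1', [0.1, -0.9])
('rod', 'w2', [2.8, 0.9])
rod [540.8 220.1  45. ]
tri rod [540.4 219.9  48.4] [4.  2.1 1.  2.8]
```

View pics/w2.png

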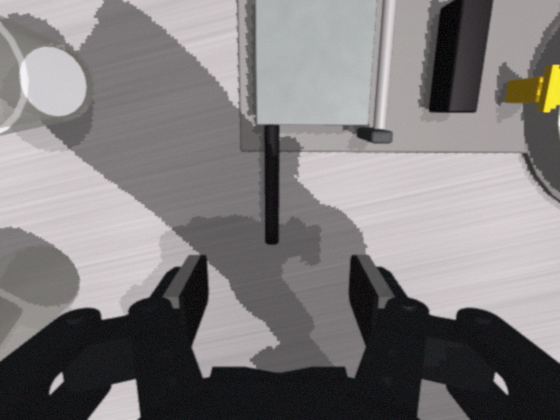

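```bash
python3 -m creep '[{"tx":0.01,"ty":0,"tz":-0.003,"yaw":0},{"tx":0.018,"ty":0,"tz":-0.002,"yaw":0},{"tx":0.018,"ty":0,"tz":0,"yaw":0},{"tx":0.018,"ty":0,"tz":0,"yaw":0},{"tx":0.018,"ty":0,"tz":0,"yaw":0},{"tx":0.018,"ty":0,"tz":0,"yaw":0},{"tx":0.012,"ty":0,"tz":0,"yaw":0},{"tx":0,"ty":0,"tz":0,"yaw":0}]' 0.6; python3 st.py;python3 w.py w3 rod_grip
```

```text
t: 5.95
ee_pos: [540.3, 220.7, 28.1]
tool_rot: [-0.552, -0.441, 0.553, -0.441]
ft_force: [0.1, -0.3, 0.4]
opening: 51.4
5.95 [540.3 220.7  28.1] [-0.33  0.54 -0.22  1.95  0.18  0.67 -2.45] F [ 0.1 -0.3  0.4] 51.4
y [ 0.975 -0.222 -0.001] z [-0.222 -0.975  0.001]
rod_grip [([279.2, 285.0], 0.87)]
```

View pics/w3.png

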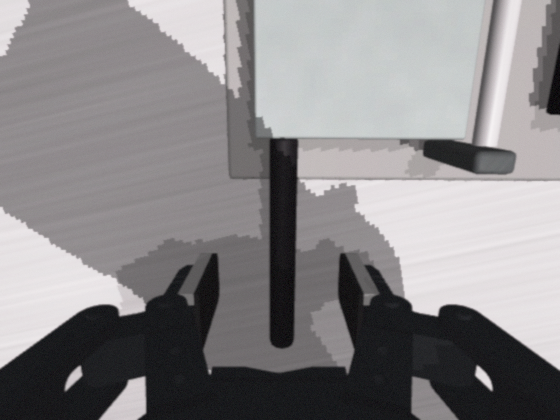

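```bash
python3 -m creep '[{"tx":0.002,"ty":0,"tz":0,"yaw":0},{"tx":0,"ty":0,"tz":0,"yaw":0},{"tx":0,"ty":0,"tz":0,"yaw":0},{"tx":0,"ty":0,"tz":0,"yaw":0},{"tx":0,"ty":0,"tz":0,"yaw":0},{"tx":0,"ty":0,"tz":0,"yaw":0},{"tx":0,"ty":0,"tz":0,"yaw":0},{"tx":0,"ty":0,"tz":0,"yaw":0}]' 0; python3 st.py
```

```text
t: 6.85
ee_pos: [540.9, 219.4, 27.8]
tool_rot: [-0.552, -0.44, 0.553, -0.441]
ft_force: [-3.8, -9.4, 9.6]
opening: 8.0
6.85 [540.9 219.4  27.8] [-0.33  0.54 -0.22  1.95  0.18  0.67 -2.45] F [-3.8 -9.4  9.6] 8.0
y [ 0.975 -0.223 -0.   ] z [-0.223 -0.975  0.002]
```

```bash
python3 - <<'E'
import numpy as np
a=np.radians(np.arange(0,181,7.5))
y=70*np.cos(a);z=70*np.sin(a)
for i in range(24):print(i,"tx",round(-(z[i+1]-z[i]),1),"tz",round(y[i]-y[i+1],1))
E
```

```text
0 tx -9.1 tz 0.6
1 tx -9.0 tz 1.8
2 tx -8.7 tz 2.9
3 tx -8.2 tz 4.0
4 tx -7.6 tz 5.1
5 tx -6.9 tz 6.0
6 tx -6.0 tz 6.9
7 tx -5.1 tz 7.6
8 tx -4.0 tz 8.2
9 tx -2.9 tz 8.7
10 tx -1.8 tz 9.0
11 tx -0.6 tz 9.1
12 tx 0.6 tz 9.1
13 tx 1.8 tz 9.0
14 tx 2.9 tz 8.7
15 tx 4.0 tz 8.2
16 tx 5.1 tz 7.6
17 tx 6.0 tz 6.9
18 tx 6.9 tz 6.0
19 tx 7.6 tz 5.1
20 tx 8.2 tz 4.0
21 tx 8.7 tz 2.9
22 tx 9.0 tz 1.8
23 tx 9.1 tz 0.6
```

```bash
python3 -m creep '[{"tx":-0.0091,"ty":0,"tz":0.0006,"yaw":0},{"tx":-0.009,"ty":0,"tz":0.0018,"yaw":0},{"tx":-0.0087,"ty":0,"tz":0.0029,"yaw":0},{"tx":-0.0082,"ty":0,"tz":0.004,"yaw":0},{"tx":-0.0076,"ty":0,"tz":0.0051,"yaw":0},{"tx":-0.0069,"ty":0,"tz":0.006,"yaw":0},{"tx":-0.006,"ty":0,"tz":0.0069,"yaw":0},{"tx":-0.0051,"ty":0,"tz":0.0076,"yaw":0}]'; python3 st.py
```

```text
t: 7.65
ee_pos: [533.7, 189.6, 89.7]
tool_rot: [0.554, 0.442, -0.551, 0.441]
ft_force: [-1.7, 14.0, 6.9]
opening: 7.6
7.65 [533.7 189.6  89.7] [-0.26  0.43 -0.24  1.96  0.14  0.76 -2.37] F [-1.7 14.   6.9] 7.6
y [ 0.976 -0.22   0.002] z [-0.22  -0.976 -0.004]
```

```bash
python3 -m creep '[{"tx":-0.005,"ty":0,"tz":0.0077,"yaw":0},{"tx":-0.0029,"ty":0,"tz":0.0087,"yaw":0},{"tx":-0.0018,"ty":0,"tz":0.009,"yaw":0},{"tx":-0.0006,"ty":0,"tz":0.0091,"yaw":0},{"tx":0.0006,"ty":0,"tz":0.0091,"yaw":0},{"tx":0.0018,"ty":0,"tz":0.009,"yaw":0},{"tx":0.0029,"ty":0,"tz":0.0087,"yaw":0},{"tx":0.004,"ty":0,"tz":0.0082,"yaw":0}]'; python3 st.py;python3 w.py w4 rod_grip
```

```text
t: 8.45
ee_pos: [517.5, 119.1, 89.9]
tool_rot: [0.553, 0.441, -0.552, 0.441]
ft_force: [-2.4, 2.4, -1.9]
opening: 7.9
8.45 [517.5 119.1  89.9] [-0.16  0.38 -0.23  2.04  0.13  0.73 -2.26] F [-2.4  2.4 -1.9] 7.9
y [ 0.975 -0.221  0.001] z [-0.221 -0.975 -0.   ]
rod_grip [([276.5, 287.2], 0.75)]
```

View pics/w4.png

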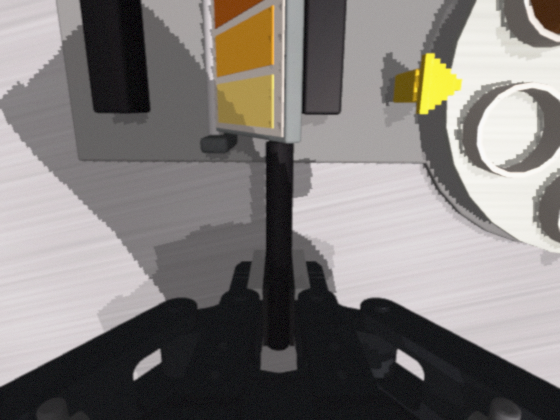

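The leaf is past upright (swatches showing at ~(245,70)), rod firmly between the pads at (278,285). Continue down.

```bash
python3 -m creep '[{"tx":0.0051,"ty":0,"tz":0.0076,"yaw":0},{"tx":0.006,"ty":0,"tz":0.0069,"yaw":0},{"tx":0.0069,"ty":0,"tz":0.006,"yaw":0},{"tx":0.0076,"ty":0,"tz":0.0051,"yaw":0},{"tx":0.0082,"ty":0,"tz":0.004,"yaw":0},{"tx":0.0087,"ty":0,"tz":0.0029,"yaw":0},{"tx":0.008,"ty":0,"tz":0.0018,"yaw":0},{"tx":0.0075,"ty":0,"tz":0.0006,"yaw":0}]'; python3 st.py;python3 w.py w5 rod_grip
```

```text
t: 9.35
ee_pos: [508.9, 83.5, 30.5]
tool_rot: [-0.552, -0.441, 0.554, -0.441]
ft_force: [-6.9, -11.7, 6.6]
opening: 7.5
9.35 [508.9  83.5  30.5] [-0.12  0.46 -0.2   2.1   0.16  0.6  -2.23] F [ -6.9 -11.7   6.6] 7.5
y [ 0.975 -0.223 -0.002] z [-0.223 -0.975  0.003]
rod_grip [([278.3, 291.5], 0.66)]
```

View pics/w5.png

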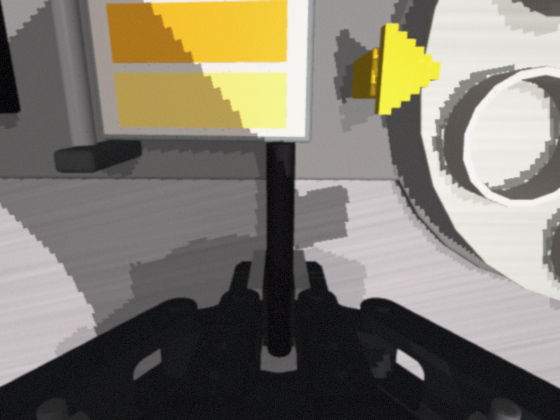

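```bash
python3 -m creep '[{"tx":0.0015,"ty":0,"tz":0,"yaw":0},{"tx":0,"ty":0,"tz":0,"yaw":0},{"tx":0,"ty":0,"tz":0,"yaw":0},{"tx":0,"ty":0,"tz":0,"yaw":0},{"tx":0,"ty":0,"tz":0,"yaw":0},{"tx":0,"ty":0,"tz":0,"yaw":0},{"tx":0,"ty":0,"tz":0,"yaw":0},{"tx":0,"ty":0,"tz":0,"yaw":0}]' 0.4; python3 st.py;python3 w.py w6 rod_grip
```

```text
t: 10.25
ee_pos: [510.1, 85.4, 29.5]
tool_rot: [0.553, 0.441, -0.553, 0.441]
ft_force: [-0.6, 0.3, 0.2]
opening: 34.3
10.25 [510.1  85.4  29.5] [-0.12  0.46 -0.2   2.1   0.16  0.6  -2.23] F [-0.6  0.3  0.2] 34.3
y [ 0.975 -0.221 -0.   ] z [-0.221 -0.975 -0.   ]
rod_grip []
```

View pics/w6.png

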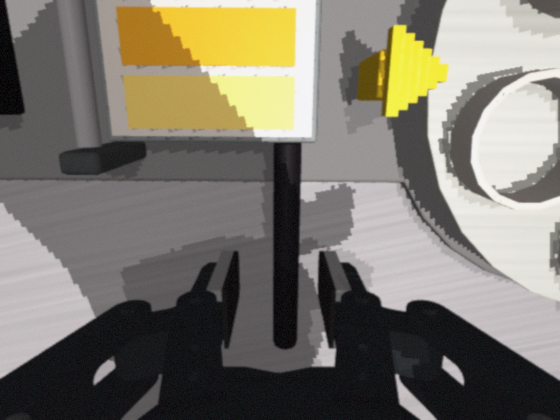

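```bash
python3 -m creep '[{"tx":-0.01,"ty":0,"tz":0,"yaw":0},{"tx":-0.025,"ty":0,"tz":0,"yaw":0},{"tx":-0.03,"ty":0,"tz":0,"yaw":0},{"tx":-0.03,"ty":0,"tz":0,"yaw":-6},{"tx":-0.03,"ty":0,"tz":0,"yaw":-8.5},{"tx":-0.03,"ty":0,"tz":0,"yaw":-8.5},{"tx":-0.02,"ty":0,"tz":0,"yaw":-8.5},{"tx":-0.015,"ty":0,"tz":0,"yaw":-8}]'; python3 -m creep '[{"tx":0,"ty":0,"tz":0.01,"yaw":-8},{"tx":0,"ty":0,"tz":0.01,"yaw":-8},{"tx":0,"ty":0,"tz":0.01,"yaw":-8},{"tx":0,"ty":0,"tz":0,"yaw":-6},{"tx":0,"ty":0,"tz":0,"yaw":0},{"tx":0,"ty":0,"tz":0,"yaw":0},{"tx":0,"ty":0,"tz":0,"yaw":0},{"tx":0,"ty":0,"tz":0,"yaw":0}]'; python3 st.py;python3 w.py w7 rod_grip post_grip carousel_axis pointer_place jar_red_mid
```

```text
t: 11.15
ee_pos: [510.3, 85.4, 221.9]
tool_rot: [0.37, 0.602, -0.369, 0.604]
ft_force: [0.0, 0.4, -0.5]
opening: 34.2
t: 11.95
ee_pos: [527.0, 61.1, 219.6]
tool_rot: [0.203, 0.677, -0.203, 0.677]
ft_force: [-0.2, 0.5, -0.4]
opening: 34.4
11.95 [527.   61.1 219.6] [ 0.13  0.23 -0.42  1.92  0.11  1.01 -0.92] F [-0.2  0.5 -0.4] 34.4
y [0.55  0.835 0.   ] z [ 0.835 -0.55   0.   ]
rod_grip [([246.8, 176.2], 0.97)]
post_grip []
carousel_axis [([379.4, 279.7], 0.95)]
pointer_place [([365.3, 236.5], 0.62)]
jar_red_mid [([416.3, 236.3], 0.74), ([454.0, 284.8], 0.59)]
```

View pics/w7.png

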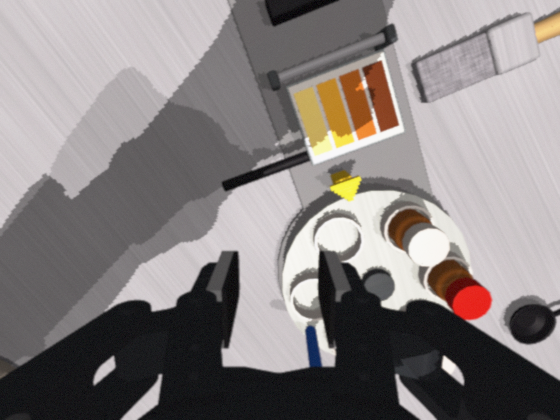

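```bash
python3 -m creep '[{"tx":0,"ty":-0.02,"tz":0.005,"yaw":0},{"tx":0,"ty":-0.03,"tz":0.006,"yaw":0},{"tx":0,"ty":-0.03,"tz":0.006,"yaw":0},{"tx":0,"ty":-0.03,"tz":0.006,"yaw":0},{"tx":0,"ty":-0.03,"tz":0.008,"yaw":0},{"tx":0,"ty":-0.015,"tz":0.005,"yaw":0},{"tx":0,"ty":0,"tz":0,"yaw":0},{"tx":0,"ty":0,"tz":0,"yaw":0}]' 0.6; python3 st.py;python3 w.py w8 post_grip carousel_axis pointer_place jar_red_mid; sed -i 's/,"jar_red_mid":"red"//' fit2.py; python3 fit2.py w1 w2 w7 w8
```

```text
t: 13.05
ee_pos: [472.2, -88.2, 219.5]
tool_rot: [0.203, 0.677, -0.203, 0.677]
ft_force: [0.2, 0.6, 0.2]
opening: 51.3
13.05 [472.2 -88.2 219.5] [ 0.35  0.14 -0.32  2.03  0.05  0.99 -0.58] F [0.2 0.6 0.2] 51.3
y [0.549 0.836 0.   ] z [ 0.836 -0.549  0.   ]
post_grip [([269.8, 217.5], 0.98)]
carousel_axis [([349.9, 121.5], 0.8)]
pointer_place [([329.9, 40.7], 0.64)]
jar_red_mid [([432.0, 107.0], 0.81), ([390.1, 46.0], 0.37)]
[ 5.56526e+02 -7.63430e+01 -2.20000e-01 -7.94300e+01]
('post', 'scene', [0.3, -0.1])
('post', 'side', [-0.1, -1.0])
('post', 'w8', [6.5, 0.2])
('red', 'scene', [1.7, -1.4])
('red', 'side', [0.4, -2.2])
('place', 'scene', [0.3, 2.4])
('place', 'side', [-0.8, 3.0])
('place', 'w1', [-1.4, -1.8])
('place', 'w7', [-0.3, -2.4])
('place', 'w8', [0.8, 2.1])
('axis', 'side', [0.8, 1.9])
('axis', 'w1', [-0.8, 1.3])
('axis', 'w7', [-2.5, 1.2])
('axis', 'w8', [-0.9, 1.7])
('rod', 'scene', [0.6, 2.3])
('rod', 'side', [-0.1, -0.1])
('rod', 'w1', [0.9, -1.5])
('rod', 'w2', [4.0, 0.1])
('rod', 'w7', [-63.1, -159.3])
post [472.2 -87.3 142. ]
red [ 616.4 -101.6   67. ]
place [570.7 -12.9  67. ]
axis [556.5 -76.3  37. ]
rod [541.1 219.1  45. ]
tri post [469.8 -86.6 139.6] [1.6 1.9 1.8]
tri red [ 616.5 -104.3   59.3] [3.2 3.2]
tri place [569.4 -12.7  75.9] [2.  3.  0.8 1.6 0.8]
tri axis [558.3 -73.8  44.9] [1.4 0.3 2.1 1.7]
tri rod [538.8 188.9  60.6] [ 27.7  33.2  21.8  32.4 105.1]
```

View pics/w8.png

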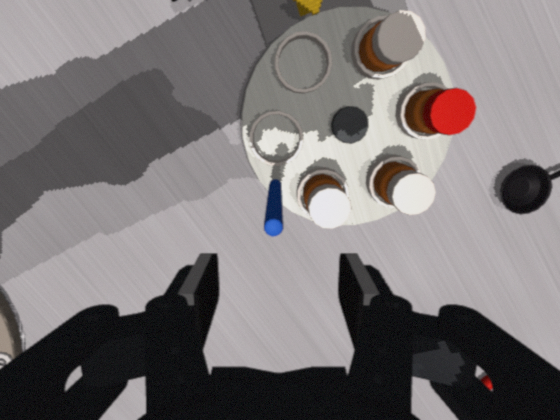

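```bash
python3 -m creep '[{"tx":0.01,"ty":0,"tz":-0.0025,"yaw":0},{"tx":0.015,"ty":0,"tz":0,"yaw":0},{"tx":0.015,"ty":0,"tz":0,"yaw":0},{"tx":0.015,"ty":0,"tz":0,"yaw":0},{"tx":0.015,"ty":0,"tz":0,"yaw":0},{"tx":0.015,"ty":0,"tz":0,"yaw":0},{"tx":0.011,"ty":0,"tz":0,"yaw":0},{"tx":0,"ty":0,"tz":0,"yaw":0}]' 0.6; python3 st.py;python3 w.py w9 post_grip
```

```text
t: 14.1
ee_pos: [469.0, -86.7, 121.9]
tool_rot: [0.202, 0.678, -0.202, 0.677]
ft_force: [0.3, -0.4, 0.2]
opening: 50.8
14.1 [469.  -86.7 121.9] [ 0.33  0.26 -0.32  2.12  0.12  0.77 -0.64] F [ 0.3 -0.4  0.2] 50.8
y [ 0.549  0.836 -0.001] z [ 0.836 -0.549 -0.002]
post_grip [([276.1, 290.9], 0.75), ([367.2, 133.0], 0.62)]
```

View pics/w9.png

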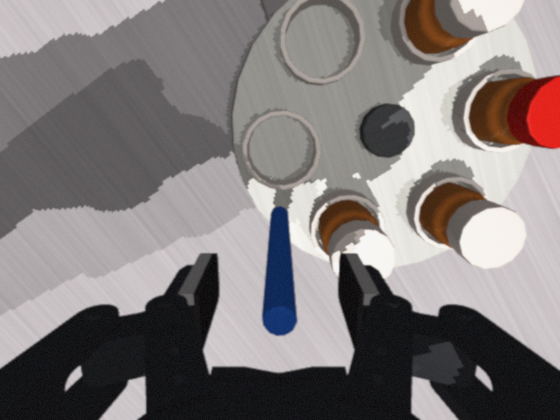

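```bash
python3 -m creep '[{"tx":0,"ty":0,"tz":0,"yaw":0},{"tx":0,"ty":0,"tz":0,"yaw":0},{"tx":0,"ty":0,"tz":0,"yaw":0},{"tx":0,"ty":0,"tz":0,"yaw":0},{"tx":0,"ty":0,"tz":0,"yaw":0},{"tx":0,"ty":0,"tz":0,"yaw":0},{"tx":0,"ty":0,"tz":0,"yaw":0},{"tx":0,"ty":0,"tz":0,"yaw":0}]' 0; python3 st.py
python3 - <<'E'
import numpy as np
from scipy.spatial.transform import Rotation as R
ty=np.array([.549,.836]);tz=np.array([.836,-.549])
c=np.array([556.5,-76.3]);p0=np.array([471,-87.])  # start
a0=np.arctan2(*(p0-c)[::-1]);print(a0,np.hypot(*(p0-c)))
# design angle from fit
A=np.linspace(0,1.75,21);r=85
P=np.c_[np.cos(a0+A),np.sin(a0+A)]*r
for i in range(20):
    d=P[i+1]-P[i];print(i,round(d@ty,1),round(d@tz,1))
E
```

```text
t: 15.0
ee_pos: [469.8, -87.1, 123.9]
tool_rot: [0.203, 0.677, -0.203, 0.677]
ft_force: [-4.6, 1.0, 8.2]
opening: 10.4
15.0 [469.8 -87.1 123.9] [ 0.33  0.26 -0.32  2.12  0.12  0.77 -0.64] F [-4.6  1.   8.2] 10.4
y [ 0.549  0.836 -0.   ] z [ 0.836 -0.549  0.   ]
-3.017093712016532 86.16693101184468
0 -5.4 5.1
1 -5.0 5.5
2 -4.5 5.9
3 -3.9 6.3
4 -3.4 6.6
5 -2.8 6.9
6 -2.2 7.1
7 -1.5 7.3
8 -0.9 7.4
9 -0.3 7.4
10 0.4 7.4
11 1.0 7.4
12 1.7 7.2
13 2.3 7.1
14 2.9 6.8
15 3.5 6.6
16 4.1 6.2
17 4.6 5.8
18 5.1 5.4
19 5.5 5.0
```

```bash
python3 -m creep '[{"tx":0,"ty":-0.0027,"tz":0.0026,"yaw":0},{"tx":0,"ty":-0.0027,"tz":0.0025,"yaw":0},{"tx":0,"ty":-0.005,"tz":0.0055,"yaw":0},{"tx":0,"ty":-0.0045,"tz":0.0059,"yaw":0},{"tx":0,"ty":-0.0039,"tz":0.0063,"yaw":0},{"tx":0,"ty":-0.0034,"tz":0.0066,"yaw":0},{"tx":0,"ty":-0.0028,"tz":0.0069,"yaw":0},{"tx":0,"ty":-0.0022,"tz":0.0071,"yaw":0}]'; python3 st.py;python3 w.py w10 post_grip
```

```text
t: 15.8
ee_pos: [490.1, -134.7, 123.7]
tool_rot: [0.202, 0.678, -0.203, 0.677]
ft_force: [-11.6, -0.1, 11.1]
opening: 10.3
15.8 [ 490.1 -134.7  123.7] [ 0.39  0.3  -0.29  2.06  0.12  0.79 -0.55] F [-11.6  -0.1  11.1] 10.3
y [ 0.549  0.836 -0.002] z [ 0.836 -0.549 -0.001]
post_grip [([274.3, 285.4], 0.58)]
```

View pics/w10.png

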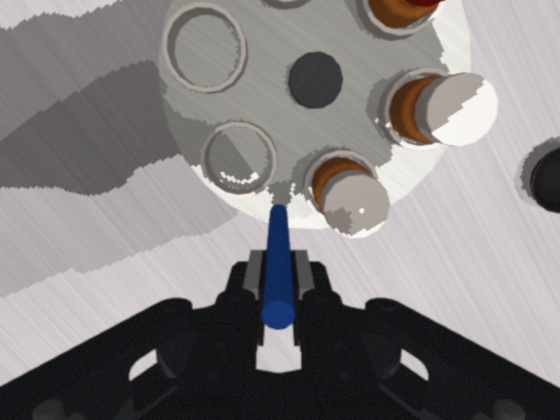

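```bash
python3 -m creep '[{"tx":-0.0005,"ty":-0.0022,"tz":0.0070,"yaw":0},{"tx":-0.0005,"ty":-0.0014,"tz":0.0074,"yaw":0},{"tx":0,"ty":-0.0003,"tz":0.0074,"yaw":0},{"tx":0,"ty":0.0004,"tz":0.0074,"yaw":0},{"tx":0,"ty":0.001,"tz":0.0074,"yaw":0},{"tx":0,"ty":0.0017,"tz":0.0072,"yaw":0},{"tx":0,"ty":0.0023,"tz":0.0071,"yaw":0},{"tx":0,"ty":0.0029,"tz":0.0068,"yaw":0}]'; python3 st.py;python3 w.py w11 post_grip
```

```text
t: 16.7
ee_pos: [541.5, -161.4, 123.8]
tool_rot: [0.203, 0.678, -0.202, 0.677]
ft_force: [-2.4, 2.6, -12.0]
opening: 10.3
16.7 [ 541.5 -161.4  123.8] [ 0.39  0.39 -0.27  1.94  0.13  0.84 -0.53] F [ -2.4   2.6 -12. ] 10.3
y [ 0.549  0.836 -0.   ] z [ 0.836 -0.549 -0.002]
post_grip [([276.7, 285.4], 0.97)]
```

View pics/w11.png

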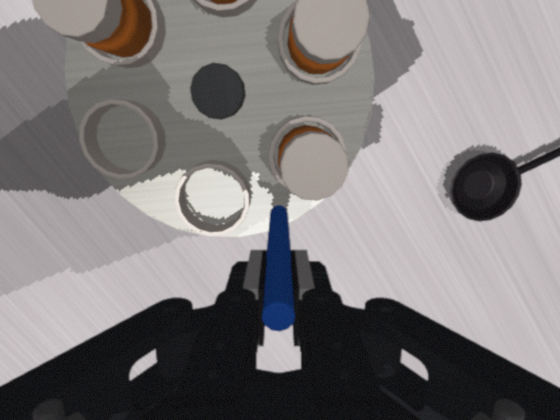

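```bash
python3 - <<'E'
import numpy as np
ty=np.array([.549,.836]);tz=np.array([.836,-.549])
a=np.array([-1.745,-1.67,-1.595,-1.52,-1.445,-1.375,-1.315,-1.266]);P=np.c_[np.cos(a),np.sin(a)]*86
for d in np.diff(P,axis=0):print(round(d@ty,1),round(d@tz,1))
E
```

```text
2.8 5.8
3.2 5.6
3.6 5.3
4.0 5.1
4.1 4.4
3.7 3.6
3.2 2.7
```

```bash
python3 -m creep '[{"tx":0,"ty":0.0028,"tz":0.0058,"yaw":0},{"tx":0,"ty":0.0032,"tz":0.0056,"yaw":0},{"tx":0,"ty":0.0036,"tz":0.0053,"yaw":0},{"tx":0,"ty":0.004,"tz":0.0051,"yaw":0},{"tx":0,"ty":0.0041,"tz":0.0044,"yaw":0},{"tx":0,"ty":0.0037,"tz":0.0036,"yaw":0},{"tx":0,"ty":0.0032,"tz":0.0027,"yaw":0},{"tx":0,"ty":0,"tz":0,"yaw":0}]'; python3 st.py;python3 w.py w12 post_grip carousel_axis; python3 - <<'E'
from h import *
for c in ["scene","side"]:
    im=read_camera(c);cv2.imwrite(f"pics/c_{c}.png",im[:,:,::-1])
    for l in ["post_grip","jar_red_mid","pointer_place","carousel_axis"]:
        print(c,l,[(np.round(x["uv"],1).tolist(),round(x["confidence"],2)) for x in spot_point(c,l)[:2]])
a=cv2.imread("pics/c_scene.png")[140:260,220:400];b=cv2.imread("pics/c_side.png")[185:315,225:345]
cv2.imwrite("pics/c1.png",cv2.resize(a,None,fx=4.4,fy=4.4,interpolation=cv2.INTER_CUBIC))
cv2.imwrite("pics/c2.png",cv2.resize(b,None,fx=4.6,fy=4.6,interpolation=cv2.INTER_CUBIC))
E
```

```text
t: 17.6
ee_pos: [582.3, -158.8, 123.9]
tool_rot: [0.202, 0.678, -0.203, 0.677]
ft_force: [-7.1, -2.1, -11.0]
opening: 10.4
17.6 [ 582.3 -158.8  123.9] [ 0.37  0.44 -0.26  1.85  0.15  0.87 -0.55] F [ -7.1  -2.1 -11. ] 10.4
y [ 0.549  0.836 -0.001] z [ 0.836 -0.549 -0.001]
post_grip [([274.7, 281.8], 0.73)]
carousel_axis [([170.8, 130.2], 0.65)]
scene post_grip [([240.7, 180.2], 0.79)]
scene jar_red_mid [([296.9, 198.5], 0.51)]
scene pointer_place [([295.4, 199.0], 0.95)]
scene carousel_axis [([273.3, 204.3], 0.59), ([440.1, 238.5], 0.39)]
side post_grip [([297.1, 193.7], 0.79)]
side jar_red_mid [([220.9, 258.1], 0.48)]
side pointer_place [([297.5, 234.1], 0.87), ([256.3, 207.1], 0.72)]
side carousel_axis [([303.4, 230.3], 0.61)]
```

View pics/c1.png

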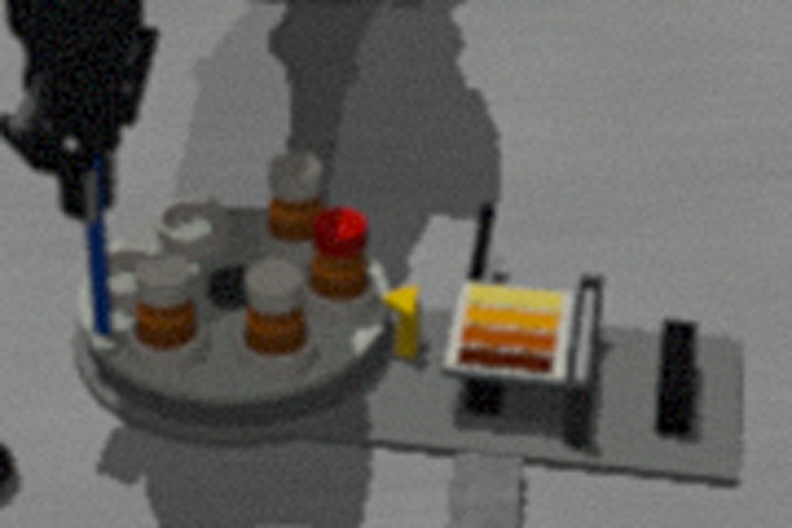

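View pics/c2.png

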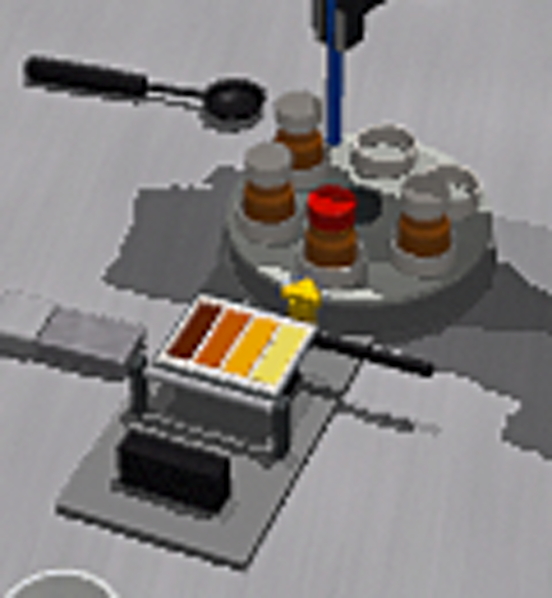

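View pics/w12.png

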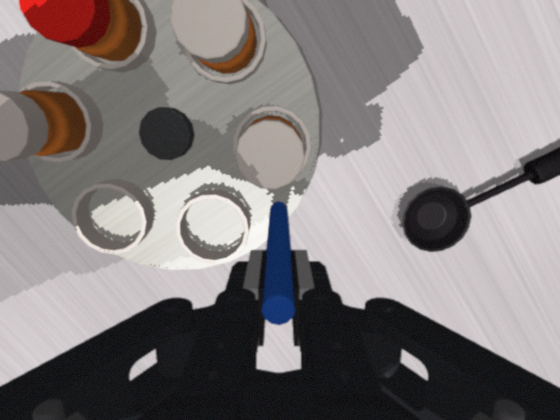

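```bash
python3 - <<'E'
from h import *
uv={}
for c,(x0,y0,x1,y1) in {"scene":(280,175,320,215),"side":(285,215,315,250)}.items():
    im=cv2.imread(f"pics/c_{c}.png").astype(int);b,g,r=im[...,0],im[...,1],im[...,2]
    m=(r>110)&(g<50)&(b<50);mm=np.zeros_like(m);mm[y0:y1,x0:x1]=m[y0:y1,x0:x1]
    ys,xs=np.nonzero(mm);uv[c]=(xs.mean(),ys.mean());print(c,uv[c],len(xs),xs.min(),xs.max(),ys.min(),ys.max())
    print(c,"at z90",atz(ray(c,uv[c]),90).round(1))
    print(c,"jar masks",[(x["uv"],x["confidence"],int(x["region"].sum())) for x in (read_camera(c) is not None and masks_of(c,"jar_red_mid"))[:2]])
p,e=tri([ray(c,uv[c]) for c in uv]);print(p,e)
place=np.array([570.7,-12.9]);a=np.array([556.5,-76.3]);u=(place-a)/65
d=p[:2]-place;print("radial",d@u,"tang ccw",d@[-u[1],u[0]])
# same for initial image, expected red start
uv={}
for c,(x0,y0,x1,y1) in {"scene":(250,190,275,225),"side":(275,200,297,225)}.items():
    im=cv2.imread(f"pics/a_{c}.png").astype(int);b,g,r=im[...,0],im[...,1],im[...,2]
    m=(r>110)&(g<50)&(b<50);mm=np.zeros_like(m);mm[y0:y1,x0:x1]=m[y0:y1,x0:x1]
    ys,xs=np.nonzero(mm);uv[c]=(xs.mean(),ys.mean());print(c,uv[c],len(xs))
p0,e=tri([ray(c,uv[c]) for c in uv]);print(p0,e)
q=p[:2]-a;q0=p0[:2]-a;print(np.hypot(*q),np.hypot(*q0),"turned",(np.arctan2(q[1],q[0])-np.arctan2(q0[1],q0[0])))
E
```

```text
scene (np.float64(298.94871794871796), np.float64(190.3846153846154)) 39 296 302 187 194
scene at z90 [557.2  -4.5  90. ]
scene jar masks []
side (np.float64(296.55555555555554), np.float64(228.55555555555554)) 45 292 301 225 231
side at z90 [567.2 -17.   90. ]
side jar masks [([294.7, 236.4], 0.64, 172)]
[566.27290627  -5.97442592  97.63852263] [np.float64(1.0681358620251185), np.float64(1.0681358620251902)]
radial 5.787948704219687 tang ccw 5.831090679290128
scene (np.float64(262.972602739726), np.float64(203.013698630137)) 73
side (np.float64(285.6), np.float64(209.9777777777778)) 45
[ 615.19180115 -100.13220792   96.62717157] [np.float64(0.47064262763701187), np.float64(0.47064262763682646)]
71.00138073830023 63.34588902501267 turned 1.8184309288344038
```

```bash
cat > cap.py <<'E'
from h import *
def cap(pref,boxes):
    uv={}
    for c,(x0,y0,x1,y1) in boxes.items():
        im=cv2.imread(f"pics/{pref}_{c}.png").astype(int);b,g,r=im[...,0],im[...,1],im[...,2]
        m=(r>55)&(r>2.6*g)&(r>2.6*b);mm=np.zeros_like(m);mm[y0:y1,x0:x1]=m[y0:y1,x0:x1]
        mm=cv2.morphologyEx(mm.astype(np.uint8),cv2.MORPH_OPEN,np.ones((3,3)))>0
        ys,xs=np.nonzero(mm);uv[c]=((xs.min()+xs.max())/2,(ys.min()+ys.max())/2);print(c,uv[c],len(xs),xs.min(),xs.max(),ys.min(),ys.max(),xs.mean(),ys.mean())
    return tri([ray(c,uv[c]) for c in uv]),uv
if __name__=="__main__":
    a=np.array([556.5,-76.3]);t=-.22
    for pref,bx in (("c",{"scene":(288,183,308,202),"side":(289,222,305,238)}),("a",{"scene":(250,195,275,215),"side":(275,203,297,219)})):
        (p,e),uv=cap(pref,bx);q=p[:2]-a;print(p.round(1),np.round(e,1),"r",np.hypot(*q),"ang from pointer",np.arctan2(q[1],q[0])-np.pi/2-t)
E
python3 cap.py
```

```text
scene (np.float64(296.5), np.float64(192.5)) 120 291 302 187 198 296.725 192.41666666666666
side (np.float64(296.5), np.float64(230.0)) 91 292 301 225 235 296.5824175824176 229.96703296703296
[566.2 -11.3  89.4] [0.6 0.6] r 65.68264350050626 ang from pointer 0.07198070549202631
scene (np.float64(263.5), np.float64(205.5)) 120 258 269 200 211 263.05 205.23333333333332
side (np.float64(285.5), np.float64(212.0)) 77 281 290 208 216 285.75324675324674 211.6883116883117
[615.5 -99.1  89. ] [0.3 0.3] r 63.24653588078011 ang from pointer -1.720198837893522
```

```bash
python3 - <<'E'
from h import *
import pickle
i=pickle.load(open("w1.pkl","rb"))["i"]
im=cv2.cvtColor(cv2.imread("pics/w1.png"),cv2.COLOR_BGR2GRAY).astype(float)
g=cv2.GaussianBlur(im,(3,3),0);gy=g[2:]-g[:-2]  # row r+1
def edge(cols,r0,r1,sgn):
    P=[]
    for c in cols:
        seg=sgn*gy[r0-1:r1-1,c];k=seg.argmax();
        if 0<k<len(seg)-1:
            a,b,d=seg[k-1:k+2];k=k+.5*(a-d)/(a-2*b+d)
        P.append((c,r0+k))
    P=np.array(P)
    for _ in range(4):
        f=np.polyfit(P[:,0],P[:,1],1);e=abs(np.polyval(f,P[:,0])-P[:,1]);P=P[e<=max(1,np.percentile(e,90))]
    return f,len(P),e.std(),P
for nm,cols,r0,r1,s,z in (("top",range(205,325),4,17,-1,8),("bottom",range(235,310),143,158,1,8),("bottomL",range(140,170),143,158,1,8)):
    f,n,e,P=edge(cols,r0,r1,s);A=[atz(ray(None,(c,np.polyval(f,c)),i),z) for c in (P[0,0],P[-1,0])]
    d=A[0]-A[1];print(nm,f,n,e,A[0].round(1),A[1].round(1),"yaw",np.arctan2(d[1],d[0])-np.pi/2)
hub=atz(ray(None,(431.5,105),i),45)
tip=atz(ray(None,(327,104),i),48);print(hub,tip,np.arctan2(*(tip-hub)[:2][::-1])-np.pi/2, np.hypot(*(tip-hub)[:2]))
a=cv2.imread("pics/w1.png")[:165,60:560];cv2.imwrite("pics/w1z.png",cv2.resize(a,None,fx=1.6,fy=1.6,interpolation=cv2.INTER_CUBIC))
E
```

```text
top [0.01128917 5.95381129] 120 0.09143601353569367 [684.4 102.7   8. ] [659.2  -4.4   8. ] yaw -0.23172837110837907
bottom [1.54494919e-02 1.46327772e+02] 75 0.19762641391520122 [552.4 108.3   8. ] [534.6  34.8   8. ] yaw -0.23701863684687252
bottomL [4.90813654e-03 1.49081798e+02] 30 0.10348121355480121 [573.9 203.    8. ] [567.2 174.1   8. ] yaw -0.22654563859065746
[555.3866825  -77.29144282  45.        ] [576.69524706  13.57138544  48.        ] -0.2303509202362184 93.32796195929416
```

View pics/w1z.png

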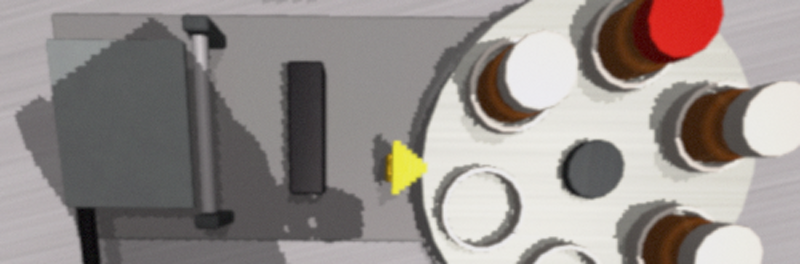

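```bash
python3 -m creep '[{"tx":0,"ty":-0.0007,"tz":-0.0006,"yaw":0},{"tx":0,"ty":-0.0008,"tz":-0.0006,"yaw":0},{"tx":0,"ty":-0.0007,"tz":-0.0006,"yaw":0},{"tx":0,"ty":0,"tz":0,"yaw":0},{"tx":0,"ty":0,"tz":0,"yaw":0},{"tx":0,"ty":0,"tz":0,"yaw":0},{"tx":0,"ty":0,"tz":0,"yaw":0},{"tx":0,"ty":0,"tz":0,"yaw":0}]'; python3 st.py; python3 w.py w13 carousel_axis; python3 - <<'E'
from cap import *
for c in ["scene","side"]:
    im=read_camera(c);cv2.imwrite(f"pics/d_{c}.png",im[:,:,::-1])
a=np.array([556,-77.]);t=-.231
(p,e),uv=cap("d",{"scene":(288,183,308,202),"side":(289,222,305,238)});q=p[:2]-a;print(p.round(1),np.round(e,1),"r",np.hypot(*q),"ang from pointer",np.arctan2(q[1],q[0])-np.pi/2-t)
b=cv2.imread("pics/d_side.png")[185:315,225:345];cv2.imwrite("pics/d2.png",cv2.resize(b,None,fx=4.6,fy=4.6,interpolation=cv2.INTER_CUBIC))
E
```

```text
t: 19.25
ee_pos: [579.5, -159.8, 124.0]
tool_rot: [0.203, 0.678, -0.203, 0.677]
ft_force: [-5.2, -2.6, -18.4]
opening: 10.2
19.25 [ 579.5 -159.8  124. ] [ 0.37  0.44 -0.26  1.86  0.14  0.87 -0.54] F [ -5.2  -2.6 -18.4] 10.2
y [ 0.549  0.836 -0.001] z [ 0.836 -0.549 -0.001]
carousel_axis [([171.9, 126.5], 0.64)]
scene (np.float64(296.5), np.float64(193.5)) 122 291 302 188 199 296.38524590163934 193.00819672131146
side (np.float64(296.0), np.float64(229.5)) 91 291 301 225 234 296.14285714285717 229.63736263736263
[568.6 -12.3  89.2] [0.6 0.6] r 65.96230698270178 ang from pointer 0.03880259224387453
```

View pics/d2.png

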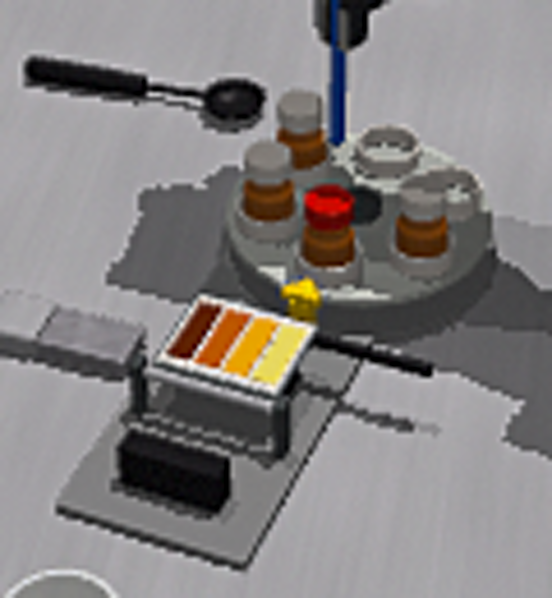

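View pics/w13.png

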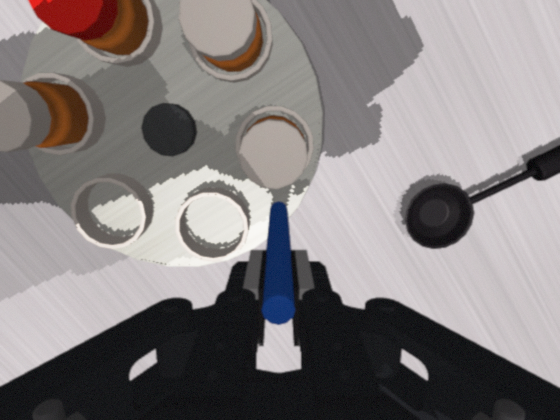

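```bash
python3 - <<'E'
from h import *
import pickle
i=pickle.load(open("w13.pkl","rb"))["i"]
im=cv2.imread("pics/w13.png")
ring=atz(ray(None,(212.5,226),i),53);ring2=atz(ray(None,(112,213),i),53);red=atz(ray(None,(111,22),i),53)
hub=atz(ray(None,(168.5,129),i),45)
a=np.array([556,-77]);print("hub",hub.round(1))
for n,p,k in(("opp",ring,np.pi),("nextempty",ring2,np.pi*2/3),("red",red,0)):
    for c in(a,hub[:2]):
        q=p[:2]-c;x=np.arctan2(q[1],q[0])-np.pi/2+.231-k;print(n,np.hypot(*q).round(1),((x+np.pi)%(2*np.pi)-np.pi).round(3))
E
```

```text
hub [555.4 -76.2  45. ]
opp 63.9 0.04
opp 64.6 0.051
nextempty 63.3 0.051
nextempty 63.1 0.066
red 62.9 0.06
red 62.2 0.048
```

```bash
python3 -m creep '[{"tx":0.0003,"ty":-0.0007,"tz":-0.0006,"yaw":0},{"tx":0.0003,"ty":-0.0007,"tz":-0.0005,"yaw":0},{"tx":0,"ty":-0.0006,"tz":-0.0005,"yaw":0},{"tx":0,"ty":0,"tz":0,"yaw":0},{"tx":0,"ty":0,"tz":0,"yaw":0},{"tx":0,"ty":0,"tz":0,"yaw":0},{"tx":0,"ty":0,"tz":0,"yaw":0},{"tx":0,"ty":0,"tz":0,"yaw":0}]'; python3 st.py; python3 - <<'E'
from cap import *
for c in ["scene","side"]:
    im=read_camera(c);cv2.imwrite(f"pics/e_{c}.png",im[:,:,::-1])
a=np.array([556,-77.]);t=-.231
(p,e),uv=cap("e",{"scene":(288,183,308,202),"side":(289,222,305,238)});q=p[:2]-a;print(p.round(1),np.round(e,1),"r",np.hypot(*q),"ang from pointer",np.arctan2(q[1],q[0])-np.pi/2-t)
b=cv2.imread("pics/e_scene.png")[140:260,220:400];cv2.imwrite("pics/e1.png",cv2.resize(b,None,fx=4.4,fy=4.4,interpolation=cv2.INTER_CUBIC))
E
```

```text
t: 20.25
ee_pos: [577.6, -160.5, 123.9]
tool_rot: [0.203, 0.677, -0.202, 0.678]
ft_force: [-2.7, -0.2, -13.9]
opening: 10.4
20.25 [ 577.6 -160.5  123.9] [ 0.37  0.43 -0.26  1.86  0.14  0.87 -0.54] F [ -2.7  -0.2 -13.9] 10.4
y [0.549 0.836 0.   ] z [ 0.836 -0.549  0.   ]
scene (np.float64(296.0), np.float64(193.5)) 126 290 302 188 199 296.3015873015873 193.18253968253967
side (np.float64(295.5), np.float64(229.5)) 89 291 300 225 234 295.6179775280899 229.64044943820224
[569.8 -13.1  89.2] [0.2 0.2] r 65.3498604281593 ang from pointer 0.01859907511150896
```

View pics/e1.png

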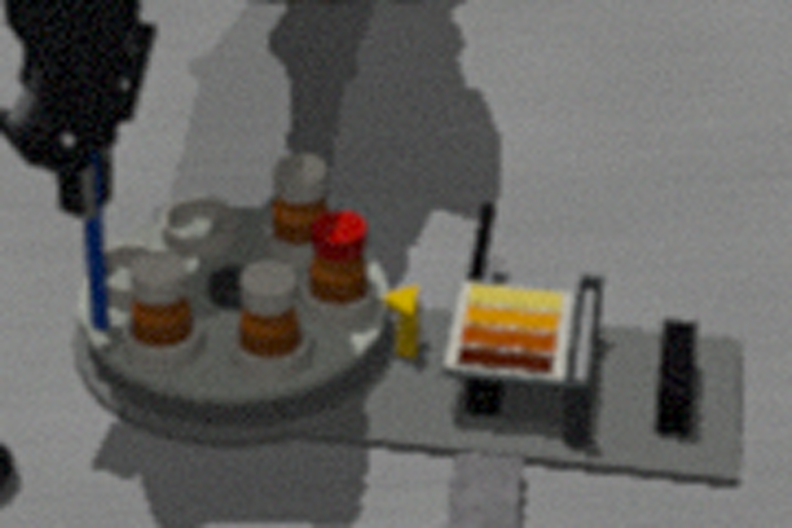

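View pics/e_scene.png

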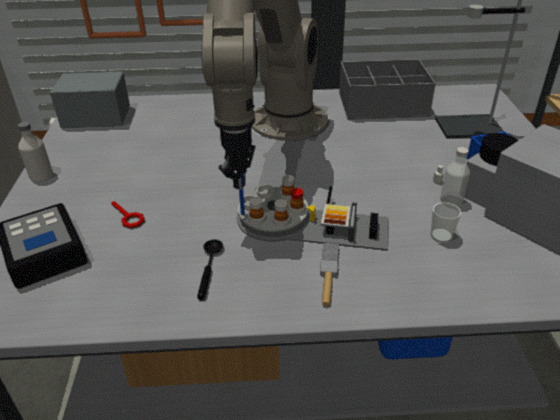

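```bash
python3 -c "
from rig import *
print(close_job())"
```

```text
the job is handed in; nothing more can be done
None
```

I turned the leaf right over by its rod, so it lies flat with the swatches up. I then gripped the blue post and turned the carousel about 1.7 rad counter-clockwise. The job was handed in at about 20 s with the gripper closed on the post and the arm still.

**Last checks:**
- **Red jar:** the two fixed cameras put its cap at (569.8, -13.1) mm, and I worked out the pointer place as about (570.9, -13.5) mm. That is 1 to 2 mm off, against the 9 mm allowed.
- **Other things:** the final pictures showed the jars standing in their pockets, the leaf flat, and the bystanders apparently where they began.

**What disagreed:**
- **Carousel angle:** before the last two small corrections, my estimates differed by up to about 0.06 rad (about 4 mm at the jar). The arm's own position gave the smaller overshoot and the pictures the larger. I went mostly by the pictures, and the last one still showed the jar about 0.02 rad past the pointer.
- **Wrist force:** about 14 N of vertical force remained at the wrist, well under the 120 N limit.

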